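# Pack two carved animals in their wooden case, shut the lid and secure its catch

## Robot

A 7-joint arm with a two-finger parallel gripper is mounted at the origin on the work surface. World frame = base frame: x ahead of the robot, y to its left, z up, the work surface at z = 0. Lengths are in mm, angles in rad, forces in N, time in s.
With the tool pointing down it reaches from about 425 to 925 mm from the base axis. Payload 6.8 kg.
Tool frame: the origin (TCP) lies at the very end of the fingers, on their centre line; the grasp point (between the pads) lies 19 mm behind it; z points along the fingers, y is the line along which they close (so a half turn about z gives the same grasp; the last joint's range is limited). The gripper opens to 88 mm and grips with 3 to 60 N. Pads are 20 mm wide; open, the fingers measure 115 mm over their backs; the gripper's body (75 mm by 178 mm) begins 61 mm behind the grasp point.
Start: joints at [1.086, 0.477, 0.022, 1.555, -0.011, 1.109, -0.083], TCP at [248.374, -627.66, 222.664] pointing down, gripper open.
Joint ranges: [-2.96, 2.96], [-0.34, 2.1], [-1.41, 1.46], [0.24, 2.44], [-1.37, 4.51], [0.17, 1.92], [-2.96, 2.96]. Speed limits (rad/s): [2.39, 2.39, 3.14, 3.14, 3.14, 3.14, 3.14].

## Interface

Orientations are given as a 3x3 rotation matrix whose columns are the frame's x, y, z axes.
In Python, from workcell import sensors, cams, order gives the robot as it stands.
- The arm moves only by the tool drive_tool, never from a script. Its argument "deltas" is a list of rows, each an object of numbers: "x", "y", "z": the shift along the world's x, y, z in cm; "yaw": the turn about the world's z in degrees; "fingers": the opening, from 0 (shut) to 1 (fully open). A call has exactly 8 rows; each row shifts and turns the commanded pose from where the row before left it; what a row does not reach is not made up. A row lasts 1/8 s, in which the tool goes at most 62.5 mm and 10.7 degrees, less where a joint would pass 70% of its speed; a pose out of reach is approached as far as the arm can. A call is refused whole if a number of a shift passes 6.25 or a number of a turn 10.7, either way. A call with a gripper value outside its range is refused whole. The fingers move at their own pace and stop on an object; "force" is the grip in N (left out, the last holds). Time passes only in rows, so rows that do not move let the fingers close, or fill a call up. It gives the time, the measured TCP pose, the force, the opening and the grip force at its end, in the units of the state.
- sensors.get_state(): the state, without advancing time (a new reading comes with each control period).
- cams.snapshot(name): name is "scene" or "top" or "wrist"; returns a dict with "img" (400x640x3 uint8, blue, green, red), "K" (3x3 intrinsics, pixels), "R" (3x3) and "t" (3): a world point X has camera coordinates R X + t; the wrist camera has in their place "mount" (4x4, takes a point from camera to tool coordinates, whose origin is the TCP and whose axes are the flange's). Camera axes: x right, y down, z forward; pixel columns grow to the right and rows downward; lengths in mm; the calibration is good to about 2 mm. A picture is of the moment at which its call begins: read the wrist's pose just before it. There is no depth.
- order.job_done(): hands the job in; it is judged then, once.
Trained networks look in a picture, given as the dict that the camera call returned (one of the last four; its "shot" number tells which), for a name from the list of things; names that differ only in an ending like _2 or _b are one class to them, and where a whole thing is asked for, a point or a joint stands for the part that bears it (a point fixed in the world has none). Each returns a list of dicts, best first, with "conf" (0 to 1); they miss things now and then, are a little off and sometimes report something else, mostly with a low value. They report only what shows in the picture. A call takes as long as a camera call. They do not tell look-alikes from the thing itself.
- cams.silhouettes(query, picture): "pixels" (400x640 bool, what is visible of it) and "position" ([row, column] in pixels, amid what is visible of it).
The state is a dict: "time_s": time; "qpos": joint angles; "joint_velocities": joint speeds; "tau": joint torques, N m; "eef_pos": TCP position; "tcp_rot": TCP orientation; "ft_force": force on the tool from outside, world axes, zero at the start; "wrist_torque": the same for the moment, N m; "finger_gap": finger opening in mm; "finger_force": force on a finger pad.
Only numpy, scipy, OpenCV 4.12 (cv2) and the standard library are available. Lean on these libraries where they do the work, as an engineer would, in place of code of your own. Each camera call takes 0.05 s, during which the arm holds its last target. There are 200 camera calls.

## Task

Pack the carved camel and the carved ox in the open wooden case: set each down gently, standing on its feet, in a bay of its own. Then lower the hinged lid gently, without slamming it, until it is fully shut, and last turn the wooden catch on the case's left side so that it lies squarely across the lid's edge. Leave the shepherd figure, the jar and the brush where they are.

Things in the scene. Friction and masses are not known exactly. Their poses are not given: they have to be found in the camera images.
- case: Wooden two-bay case, fixed to the bench, 155 (x, front to back) x 245 (y) x 96 mm high without its lid; walls, floor and divider 8 mm thick. Origin: centre of its underside, on the bench; z up. The divider runs along x at y = 0, as high as the rim. Lid hinged along the far (+x) rim. A batten outside the left (+y) wall (x -45 to +25, y 122 to 175, top at z = 102 mm) carries the catch.
- bay_left (a point): Centre of the floor of the case's left bay, at x = 0, y = +59, z = 8 mm in the case's frame. The bay is open at the top, 139 (x) x 110 (y) mm inside, 88 mm deep. Axes as the case.
- bay_right (a point): Centre of the floor of the case's right bay, at x = 0, y = -59, z = 8 mm in the case's frame; same size as the left bay. Axes as the case.
- lid (a joint): Angle of the lid (rad): 0 = shut flat on the rim (hard stop), 1.57 = upright; starts at 1.6 to 1.85, leaning away from the robot (stop at 2.0). A plain wooden board without handle, 155 x 245 x 10 mm, 0.25 kg. The hinge is stiff (0.30 N m friction): the lid stays wherever it is left and must be pushed all the way down; 1 to 5 N near its free edge is enough.
- lid_hinge (a point): Middle of the lid's hinge line: at x = +77.5, y = 0, z = 96.5 mm in the case's frame. The hinge line is parallel to the case's y axis. The point turns with the lid: the board reaches 155 mm from here along the point's -x, and its outer (top) face lies 10 mm along the point's +z.
- lid_edge (a point): Middle of the lid's free edge, on its outer (top) face, 155 mm from the hinge line; moves with the lid. With the lid upright it is 252 mm above the bench. Same axes as lid_hinge.
- catch (a joint): Angle of the catch (rad), counterclockwise from above: 0 = its bar parallel to the case's x axis, clear of the lid; 1.57 = square across the lid's left edge. Starts at 0.15 to 0.50; turns from 0 to 2.4, no stop at 1.57. Light friction (0.05 N m), stays where left. The pale wooden bar, 90 x 16 x 12 mm, underside at z = 108 mm above the bench, turns on a vertical pin through its middle.
- catch_grip (a point): On the catch's pin axis, inside the thumb rib that stands along the top of its bar (50 mm long, 12 mm wide, 30 mm high, top at z = 150 mm above the bench); 14 mm below the rib's top, at x = -10, y = +150, z = +136 mm in the case's frame. Turns with the catch: its x axis runs along the rib. Top of the shut lid: z = 106.5 mm.
- camel: Pale carved wooden camel standing on four legs, about 98 mm long, 34 mm wide, 84 mm high, with one hump and a raised neck and head, about 70 g. Origin: between its feet, on the bench; x along its length to the head, z up. Flat-sided trunk 34 mm wide (y), from x = -32 to +30 and z = 42 to 70 mm: grip it there, across y. Hump top at z = 82 mm.
- ox: Pale carved wooden ox standing on four sturdy legs, about 99 mm long, with low head and dark horns spreading 54 mm, 83 mm high, about 90 g. Origin: between its feet, on the bench; x along its length to the head, z up. Flat-sided trunk 36 mm wide (y), from x = -37 to +33 and z = 35 to 69 mm: grip it there, across y.
- shepherd: Bystander: pale wooden standing human figure in a long robe, 48 mm across at the foot, 135 mm high. Origin: centre of its foot, on the bench. It shares the three places beside the case with the two animals.
- jar: Bystander: white glue jar with steel lid, 60 mm across, 85 mm high. Origin: centre of its underside.
- brush: Bystander: brush lying on the bench, 180 mm long along its x. Origin: centre of its underside.
There are look-alikes about, which are no part of the job. What is shaped like the camel but yellow is not meant. What is shaped like the ox but red is not meant.

How it is judged (in metres and radians):
On the way, in this order (a step that is already met when the one before it is completed fails the run):
1. the camel and the ox stand in the case, each in its own bay, let go, with the lid still open (x of camel in the frame of case between -0.06 and 0.06 m and y of camel in the frame of case between -0.115 and 0.115 m and z of camel in the frame of case between 0.003 and 0.014 m and angle between each of camel, ox's own z axis and vertical below 0.15 rad and linear speed of each of camel, ox below 0.05 m/s and x of ox in the frame of case between -0.06 and 0.06 m and y of ox in the frame of case between -0.115 and 0.115 m and z of ox in the frame of case between 0.003 and 0.014 m and ((y of camel in the frame of case above 0 m and y of ox in the frame of case below 0 m) or (y of camel in the frame of case below 0 m and y of ox in the frame of case above 0 m)) and contact force between the fingers and camel below 0.2 N and contact force between the fingers and ox below 0.2 N and value of joint lid above 0.8 rad), for 0.2 s.
2. the lid is shut while the catch is still clear of it (value of joint lid below 0.035 rad and x of camel in the frame of case between -0.06 and 0.06 m and y of camel in the frame of case between -0.115 and 0.115 m and z of camel in the frame of case between 0.003 and 0.014 m and angle between each of camel, ox's own z axis and vertical below 0.15 rad and linear speed of each of camel, ox below 0.05 m/s and x of ox in the frame of case between -0.06 and 0.06 m and y of ox in the frame of case between -0.115 and 0.115 m and z of ox in the frame of case between 0.003 and 0.014 m and ((y of camel in the frame of case above 0 m and y of ox in the frame of case below 0 m) or (y of camel in the frame of case below 0 m and y of ox in the frame of case above 0 m)) and value of joint catch below 0.8 rad), for 0.2 s.
3. the catch is square across the lid's edge, the lid still shut (value of joint lid below 0.035 rad and value of joint catch between 1.37 and 1.77 rad), for 0.2 s.
At the end, for the whole second after the job is handed in: Camel and ox stand at rest (within 0.15 rad of upright) on the case's floor, one in each bay, origin within 60 mm of the case's middle along x and 3 to 14 mm above its underside; lid shut (below 0.035 rad); catch square across it (1.37 to 1.77 rad); all at rest (all of step 3 and x of camel in the frame of case between -0.06 and 0.06 m and y of camel in the frame of case between -0.115 and 0.115 m and z of camel in the frame of case between 0.003 and 0.014 m and angle between each of camel, ox's own z axis and vertical below 0.15 rad and linear speed of each of camel, ox below 0.05 m/s and x of ox in the frame of case between -0.06 and 0.06 m and y of ox in the frame of case between -0.115 and 0.115 m and z of ox in the frame of case between 0.003 and 0.014 m and ((y of camel in the frame of case above 0 m and y of ox in the frame of case below 0 m) or (y of camel in the frame of case below 0 m and y of ox in the frame of case above 0 m)) and velocity of joint each of lid, catch below 0.05 rad/s and velocity of joint catch above -0.05 rad/s); the robot touches nothing.
It fails at once if the camel is dropped into the case (moving faster than 0.6 m/s with its feet below the case's rim) (horizontal distance between camel and case below 0.11 m and z of camel in the frame of case below 0.06 m and linear speed of camel above 0.6 m/s).
It fails at once if the ox is dropped into the case (moving faster than 0.6 m/s with its feet below the case's rim) (horizontal distance between ox and case below 0.11 m and z of ox in the frame of case below 0.06 m and linear speed of ox above 0.6 m/s).
It fails at once if the lid is slammed (closing faster than 2.5 rad/s) (velocity of joint lid below -2.5 rad/s).
It fails at once if the shepherd is shifted by more than 30 mm or knocked over (distance of shepherd from where it was at the start of the episode above 0.03 m or angle between shepherd's own z axis and vertical above 0.5 rad).
It fails at once if the jar or the brush is shifted by more than 30 mm, or the jar knocked over (distance of any of jar, brush from where it was at the start of the episode above 0.03 m or angle between jar's own z axis and vertical above 0.5 rad).
It also fails if it takes over 72 s, if anything falls off the work surface, if the arm or the gripper's body presses on something with over 40 N, if the wrist force passes 120 N, or if a joint passes its speed limit or range.

## Working session

There is one attempt and no reset: what is moved stays moved. The work goes in short steps, Python scripts to look and compute and a tool call to move; the robot and the scene stay as the last step left them, time stands still between calls to the robot, and variables do not carry over. Pictures are saved under pics/ and viewed, at most 11 in all, crops included, and the job is handed in when it is done.

Besides the shell and the picture viewer there is one more tool, called after "Call:" by a JSON object that holds its "name" and its "arguments". drive_tool: Moves the arm, as the interface text tells. Its arguments: {"type":"object","properties":{"deltas":{"type":"array","items":{"type":"object","properties":{"x":{"type":"number"},"y":{"type":"number"},"z":{"type":"number"},"yaw":{"type":"number"},"fingers":{"type":"number"}}}},"force":{"type":"number"}},"required":["deltas"]}

```bash
ls; mkdir -p pics; cat > h.py <<'E'
import numpy as np, cv2
from workcell import sensors, cams, order
def ray(p,uv,st=None):
    d=np.linalg.inv(p["K"])@np.array([uv[0],uv[1],1.])
    if "R" in p: R=np.array(p["R"]);return -R.T@np.array(p["t"]),R.T@d
    M=np.array(p["mount"]);T=np.array(st["tcp_rot"])
    return np.array(st["eef_pos"])+T@M[:3,3], T@M[:3,:3]@d
def onz(p,uv,z,st=None):
    c,d=ray(p,uv,st);return c+d*(z-c[2])/d[2]
def proj(p,X,st=None):
    X=np.asarray(X,float)
    if "R" in p: c=np.array(p["R"])@X+np.array(p["t"]).ravel()
    else:
        M=np.array(p["mount"]);T=np.array(st["tcp_rot"])
        c=M[:3,:3].T@(T.T@(X-np.array(st["eef_pos"]))-M[:3,3])
    q=np.array(p["K"])@c;return q[:2]/q[2]
E
python3 - <<'E'
from h import *
s=sensors.get_state();print(s["time_s"],s["eef_pos"],s["tcp_rot"])
for n in("top","scene"):
    p=cams.snapshot(n);cv2.imwrite(f"pics/{n}0.png",p["img"])
    if n=="top":print(p["K"],p["R"],p["t"])
    for q in("case","camel","ox","shepherd","jar","brush","lid","catch"):
        for r in cams.silhouettes(q,p)[:4]:
            m=r["pixels"]; 
            c=p["img"][m].mean(0).round()if m.any() else None
            ys,xs=np.nonzero(m)
            print(n,q,round(r["conf"],2),np.round(r["position"]),m.sum(),c,xs.min(),xs.max(),ys.min(),ys.max())
E
```

```text
pics
0.0 [ 248.1096661  -627.12323247  221.73044533] [[ 9.29854760e-01  3.67925941e-01 -7.91710316e-04]
 [ 3.67926754e-01 -9.29853493e-01  1.54452110e-03]
 [-1.67905223e-04 -1.72747171e-03 -9.99998494e-01]]
[[398.07756156   0.         319.96916968]
 [  0.         398.07756156 202.92413868]
 [  0.           0.           1.        ]] [[-0.04912137 -0.99877713  0.00559694]
 [-0.97404062  0.04666349 -0.22151159]
 [ 0.22097954 -0.0163326  -0.97514168]] [ -52.60469725  595.22008765 1054.4689371 ]
top case 0.67 [217. 226.] 8929 [ 87. 125. 173.] 164 281 169 260
top camel 0.75 [244. 352.] 331 [144. 192. 221.] 344 360 225 257
top camel 0.66 [261. 308.] 376 [102. 209. 227.] 295 322 245 271
top ox 0.84 [239. 421.] 551 [142. 189. 217.] 411 431 220 256
top ox 0.62 [259. 468.] 554 [ 67.  71. 217.] 449 482 241 275
top shepherd 0.51 [189. 365.] 317 [127. 169. 198.] 357 374 177 200
top brush 0.96 [169. 426.] 609 [174. 187. 197.] 420 435 148 205
top lid 0.87 [184. 222.] 2508 [ 70. 100. 139.] 166 274 170 200
top lid 0.49 [164. 314.] 442 [206. 208. 211.] 305 325 151 176
top catch 0.76 [234. 171.] 278 [128. 171. 199.] 165 180 217 248
scene case 0.65 [258. 379.] 8458 [ 57.  82. 114.] 317 441 183 312
scene camel 0.61 [186. 335.] 164 [110. 152. 184.] 315 338 179 202
scene ox 0.79 [166. 290.] 479 [100. 138. 170.] 280 307 152 177
scene shepherd 0.94 [195. 271.] 486 [108. 148. 180.] 265 282 174 214
scene jar 0.77 [234. 275.] 707 [173. 180. 184.] 263 285 217 252
scene brush 0.84 [185. 232.] 474 [129. 145. 158.] 210 264 174 192
scene brush 0.63 [257. 378.] 8209 [ 57.  83. 114.] 318 440 184 311
scene lid 0.87 [237. 353.] 3096 [51. 73. 99.] 318 385 184 284
scene catch 0.89 [270. 425.] 314 [108. 150. 182.] 413 434 255 284
```

```bash
python3 -c "
import cv2
a=cv2.imread('pics/top0.png')[130:300,140:500];cv2.imwrite('pics/top0c.png',cv2.resize(a,None,fx=2.2,fy=2.2,interpolation=cv2.INTER_CUBIC))"
```

```text
(no output)
```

View pics/top0c.png

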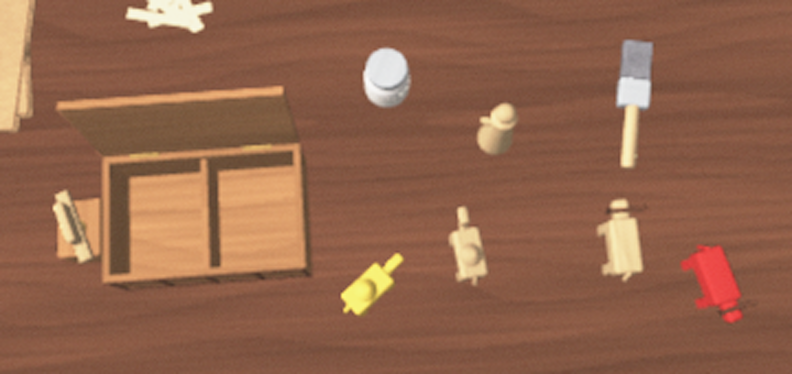

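View pics/scene0.png

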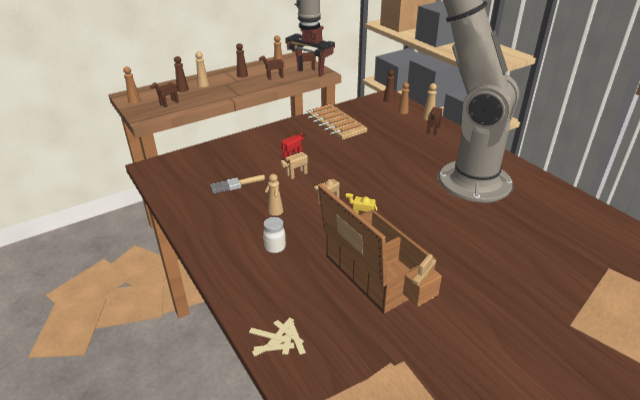

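The top view shows the pale camel at about (352,244), head up (+x), with the yellow look-alike at (308,261). The pale ox is at about (421,239), head up, with the red look-alike at (468,259). Pale matches the description for both. The enlarged crop confirms it. The case is at about (233,222), with its left bay towards image-left, and the catch is at (171,234).

```bash
python3 - <<'E'
from h import *
p=cams.snapshot("top")
f=lambda u,v,z:np.round(onz(p,(u/2.2+140,v/2.2+130),z),0)
print("rim NL,NR,FR,FL",f(105,280,96),f(306,272,96),f(300,148,96),f(105,158,96))
print("div",f(204,158,96),f(213,268,96))
print("lid free edge ends",[f(u,v,250) for u,v in((58,104),(284,89))])
print("catch rib ends",f(66,194,150),f(85,260,120),"rib mid",f(71,225,150))
print("camel head,hump,tail,",f(463,212,80),f(470,252,82),f(474,281,60)," ox head, rump",f(620,205,60),f(628,272,69),f(622,235,69))
print("jar",f(388,68,85),"shep",f(505,112,125),"yellow",f(368,288,82),"red",f(716,280,69))
for q in("camel","ox"):
    r=cams.silhouettes(q,p)
    for k in r[:2]:
        m=k["pixels"];ys,xs=np.nonzero(m);z=65
        pts=np.array([onz(p,(x,y),z)[:2] for x,y in zip(xs,ys)])
        print(q,k["conf"],pts.mean(0),cv2.minAreaRect(pts.astype(np.float32)),np.linalg.eigh(np.cov(pts.T)))
E
```

```text
rim NL,NR,FR,FL [454. 277.  96.] [452.  35.  96.] [607.  38.  96.] [606. 281.  96.]
div [600. 158.  96.] [463. 147.  96.]
lid free edge ends [array([630., 283., 250.]), array([636.,  39., 250.])]
catch rib ends [551. 308. 150.] [477. 294. 120.] rib mid [514. 301. 150.]
camel head,hump,tail, [ 519. -162.   80.] [ 468. -167.   82.] [ 434. -171.   60.]  ox head, rump [ 522. -364.   60.] [ 436. -363.   69.] [ 482. -360.   69.]
jar [710. -77.  85.] shep [ 633. -217.  125.] yellow [431. -39.  82.] red [ 420. -471.   69.]
camel 0.88 [ 474.12568598 -163.98949648] ((481.6615295410156, -162.3707275390625), (93.25640106201172, 38.426971435546875), 7.71414852142334) EighResult(eigenvalues=array([ 91.99888873, 513.28227101]), eigenvectors=array([[ 0.13070881, -0.9914208 ],
       [-0.9914208 , -0.13070881]]))
camel 0.71 [437.55019765 -42.25932827] ((440.19061279296875, -46.15109634399414), (39.50816345214844, 92.34403228759766), 36.83177185058594) EighResult(eigenvalues=array([108.52934539, 550.23203597]), eigenvectors=array([[-0.76097373, -0.64878269],
       [-0.64878269,  0.76097373]]))
ox 0.87 [ 478.08536528 -358.37193111] ((481.2680969238281, -356.5010681152344), (97.84980010986328, 48.289424896240234), 0.23705852031707764) EighResult(eigenvalues=array([141.92399963, 683.12610089]), eigenvectors=array([[-0.00914717, -0.99995816],
       [-0.99995816,  0.00914717]]))
ox 0.75 [ 418.65355652 -470.72975335] ((416.6141357421875, -467.5968322753906), (100.45030212402344, 65.19090270996094), 26.175132751464844) EighResult(eigenvalues=array([208.51763977, 720.11380014]), eigenvectors=array([[ 0.38538458, -0.92275605],
       [-0.92275605, -0.38538458]]))
```

Call:
{"name": "drive_tool", "arguments": {"deltas": [{"x": 3.3, "y": 3.8, "z": 0.6, "yaw": -3.1, "fingers": 1}, {"x": 3.3, "y": 3.8, "z": 0.6, "yaw": -3.1, "fingers": 1}, {"x": 3.3, "y": 3.8, "z": 0.6, "yaw": -3.1, "fingers": 1}, {"x": 3.3, "y": 3.8, "z": 0.6, "yaw": -3.1, "fingers": 1}, {"x": 3.3, "y": 3.8, "z": 0, "yaw": -3.1, "fingers": 1}, {"x": 3.3, "y": 3.8, "z": 0, "yaw": -3.1, "fingers": 1}, {"x": 3.3, "y": 3.8, "z": 0, "yaw": -3, "fingers": 1}, {"x": 0, "y": 0, "z": 0, "yaw": 0, "fingers": 1}]}}

```text
time_s: 2.05
eef_pos: [483.0, -357.0, 246.8]
tcp_rot: [[1.0, 0.008, 0.002], [0.008, -1.0, 0.002], [0.002, -0.002, -1.0]]
ft_force: [-0.5, -0.4, 1.5]
finger_gap: 88.0
finger_force: 0.0
```

```bash
cat >> h.py <<'E'
from scipy.optimize import minimize
def box(x0,x1,y0,y1,z0,z1):
    return np.array([[x,y,z] for x in(x0,x1) for y in(y0,y1) for z in(z0,z1)],float)
PARTS={"ox":[box(-37,33,-18,18,35,69),box(-35,-22,-18,18,0,40),box(18,32,-18,18,0,40),box(33,56,-10,10,40,70)],
"camel":[box(-32,30,-17,17,42,70),box(-30,-18,-17,17,0,45),box(16,28,-17,17,0,45),box(-10,10,-10,10,70,82),box(30,52,-7,7,55,84)]}
def render(q,pose,p,st):
    x,y,a=pose;R=np.array([[np.cos(a),-np.sin(a),0],[np.sin(a),np.cos(a),0],[0,0,1]])
    im=np.zeros((400,640),np.uint8)
    for b in PARTS[q]:
        pts=np.array([proj(p,R@v+[x,y,0],st) for v in b])
        cv2.fillConvexPoly(im,cv2.convexHull(pts.astype(np.float32)).astype(np.int32),1)
    return im>0
def fit(q,m,p,st,x0):
    f=lambda v:1-(render(q,(v[0],v[1],v[2]/100),p,st)&m).sum()/(render(q,(v[0],v[1],v[2]/100),p,st)|m).sum()
    S=np.array([x0]+[np.array(x0)+d for d in([12,0,0],[0,12,0],[0,0,12])],float)
    r=minimize(f,x0,method="Nelder-Mead",options=dict(initial_simplex=S,xatol=.3,fatol=1e-4))
    return r.x,1-r.fun
def look(q,x0,name):
    st=sensors.get_state();p=cams.snapshot("wrist");cv2.imwrite(f"pics/{name}.png",p["img"])
    print("tcp",np.round(st["eef_pos"],1),"yaw",np.degrees(np.arctan2(st["tcp_rot"][1][0],st["tcp_rot"][0][0])).round(1),st["time_s"])
    for r in cams.silhouettes(q,p)[:3]:
        m=r["pixels"];print(q,r["conf"],r["position"],m.sum(),p["img"][m].mean(0).round(),onz(p,np.array(r["position"])[::-1],60,st).round(),fit(q,m,p,st,x0))
E
python3 -c "
from h import *
look('ox',(480,-360,0),'w1')"
```

```text
tcp [ 483.  -357.   246.8] yaw 0.4 2.05
ox 0.95 [185.2, 323.2] 2268 [170. 215. 236.] [ 479. -365.   60.] (array([ 472.27642357, -364.55090019,    0.96478937]), np.float64(0.8769045709703288))
ox 0.59 [218.6, 412.9] 1796 [ 73.  79. 232.] [ 439. -475.   60.] (array([ 480., -360.,    0.]), np.float64(0.0))
```

View pics/w1.png

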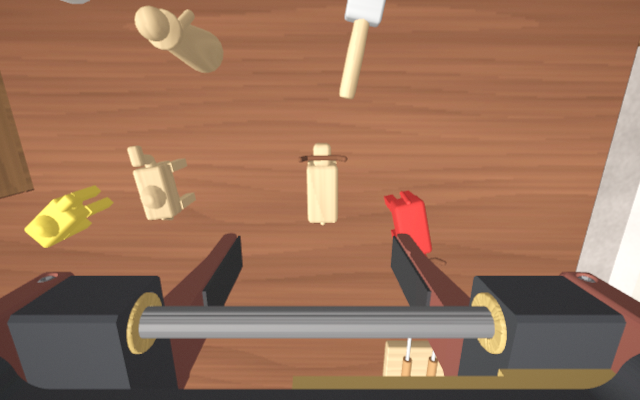

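The pale ox is at (323,188), horns up, between the open fingers. The red one is at (408,222) and stays out of the grip. The pale camel is at (157,185) and the yellow one at (65,217).

Call:
{"name": "drive_tool", "arguments": {"deltas": [{"x": -0.6, "y": -0.4, "z": -2, "fingers": 1}, {"x": -0.6, "y": -0.3, "z": -2, "fingers": 1}, {"z": -4, "fingers": 1}, {"z": -4, "fingers": 1}, {"z": -4, "fingers": 1}, {"z": -3.4, "fingers": 1}, {"z": -1.4, "fingers": 1}, {"z": 0, "fingers": 1}]}}

```text
validation failed for argument at $.de...
```

```bash
python3 - <<'E'
from h import *
import cv2
st=sensors.get_state();print(st["eef_pos"],st["ft_force"])
look('ox',(472,-364,1),'w2')
E
```

```text
[ 479.36650071 -361.66678697  246.69332737] [-0.42012605 -0.38545307 -0.55826211]
tcp [ 479.4 -361.7  246.7] yaw 0.1 2.15
ox 0.73 [160.6, 10.5] 1669 [ 63.  94. 131.] [503. -10.  60.] (array([ 472., -364.,    1.]), np.float64(0.0))
ox 0.7 [215.4, 407.9] 1820 [ 73.  78. 232.] [ 438. -473.   60.] (array([ 472., -364.,    1.]), np.float64(0.0))
ox 0.55 [181.2, 318.2] 2300 [168. 212. 235.] [ 480. -364.   60.] (array([ 4.72013310e+02, -3.64762153e+02,  3.74421296e-01]), np.float64(0.8751491053677932))
```

Call:
{"name": "drive_tool", "arguments": {"deltas": [{"x": -0.5, "y": -0.2, "z": -3, "yaw": 0, "fingers": 1}, {"x": -0.4, "y": -0.1, "z": -4, "yaw": 0, "fingers": 1}, {"x": 0, "y": 0, "z": -4, "yaw": 0, "fingers": 1}, {"x": 0, "y": 0, "z": -4, "yaw": 0, "fingers": 1}, {"x": 0, "y": 0, "z": -3, "yaw": 0, "fingers": 1}, {"x": 0, "y": 0, "z": -2, "yaw": 0, "fingers": 1}, {"x": 0, "y": 0, "z": -0.9, "yaw": 0, "fingers": 0.7}, {"x": 0, "y": 0, "z": 0, "yaw": 0, "fingers": 0.5}], "force": 15}}

```text
time_s: 3.25
eef_pos: [469.6, -365.4, 37.5]
tcp_rot: [[1.0, -0.002, -0.001], [-0.002, -1.0, 0.0], [-0.001, -0.0, -1.0]]
ft_force: [0.2, 0.1, -0.4]
finger_gap: 71.0
finger_force: 0.0
```

Call:
{"name": "drive_tool", "arguments": {"deltas": [{"x": 0, "y": 0, "z": 0, "yaw": 0, "fingers": 0.3}, {"x": 0, "y": 0, "z": 0, "yaw": 0, "fingers": 0.2}, {"x": 0, "y": 0, "z": 0, "yaw": 0, "fingers": 0.2}, {"x": 0, "y": 0, "z": 0, "yaw": 0, "fingers": 0.2}, {"x": 0, "y": 0, "z": 1, "yaw": 0, "fingers": 0.2}, {"x": 0, "y": 0, "z": 2, "yaw": 0, "fingers": 0.2}, {"x": 0, "y": 0, "z": 3, "yaw": 0, "fingers": 0.2}, {"x": 0, "y": 0, "z": 3, "yaw": 0, "fingers": 0.2}], "force": 15}}

```text
time_s: 4.25
eef_pos: [470.2, -364.6, 128.9]
tcp_rot: [[1.0, -0.0, -0.0], [-0.0, -1.0, 0.0], [-0.0, -0.0, -1.0]]
ft_force: [0.2, -0.6, -0.9]
finger_gap: 35.8
finger_force: 14.9
```

Call:
{"name": "drive_tool", "arguments": {"deltas": [{"x": 0.7, "y": 4.5, "z": 2, "yaw": 0, "fingers": 0.2}, {"x": 0.7, "y": 5.8, "z": 2, "yaw": 0, "fingers": 0.2}, {"x": 0.7, "y": 6, "z": 1, "yaw": 0, "fingers": 0.2}, {"x": 0.7, "y": 6, "z": 0, "yaw": 0, "fingers": 0.2}, {"x": 0.8, "y": 6, "z": 0, "yaw": 0, "fingers": 0.2}, {"x": 0.8, "y": 6, "z": 0, "yaw": 0, "fingers": 0.2}, {"x": 0.8, "y": 6, "z": 0, "yaw": 0, "fingers": 0.2}, {"x": 0.8, "y": 5, "z": 0, "yaw": 0, "fingers": 0.2}]}}

```text
time_s: 5.25
eef_pos: [530.3, 90.9, 178.4]
tcp_rot: [[1.0, 0.001, 0.001], [0.001, -1.0, 0.0], [0.001, -0.0, -1.0]]
ft_force: [0.4, -0.4, -1.4]
finger_gap: 35.9
finger_force: 14.9
```

Call:
{"name": "drive_tool", "arguments": {"deltas": [{"x": 0, "y": 0.9, "z": 0, "yaw": 0, "fingers": 0.2}, {"x": 0, "y": 0, "z": 0, "yaw": 0, "fingers": 0.2}, {"x": 0, "y": 0, "z": 0, "yaw": 0, "fingers": 0.2}, {"x": 0, "y": 0, "z": 0, "yaw": 0, "fingers": 0.2}, {"x": 0, "y": 0, "z": 0, "yaw": 0, "fingers": 0.2}, {"x": 0, "y": 0, "z": 0, "yaw": 0, "fingers": 0.2}, {"x": 0, "y": 0, "z": 0, "yaw": 0, "fingers": 0.2}, {"x": 0, "y": 0, "z": 0, "yaw": 0, "fingers": 0.2}]}}

```text
time_s: 6.25
eef_pos: [530.4, 97.4, 177.7]
tcp_rot: [[1.0, -0.0, -0.0], [-0.0, -1.0, -0.0], [-0.0, 0.0, -1.0]]
ft_force: [-0.8, 1.4, 0.0]
finger_gap: 36.0
finger_force: 14.9
```

```bash
python3 - <<'E'
from h import *
st=sensors.get_state();p=cams.snapshot("wrist");print(st["eef_pos"],st["finger_gap"])
im=p["img"].copy()
# predicted case outline: rim z96 with centre (530,158)
def poly(pts,c):
    q=np.array([proj(p,v,st) for v in pts]).astype(np.int32);cv2.polylines(im,[q],True,c,1)
C=np.array([530,158,0])
for z in(96,):
    poly([C+[a,b,z] for a,b in((-77.5,-122.5),(77.5,-122.5),(77.5,122.5),(-77.5,122.5))],(255,0,255))
    poly([C+[a,b,z] for a,b in((-69.5,-4),(69.5,-4),(69.5,4),(-69.5,4))],(255,255,0))
poly([C+[-10+a,150+b,150] for a,b in((-3,-3),(3,-3),(3,3),(-3,3))],(0,255,0))
cv2.imwrite("pics/w3.png",im)
E
```

```text
[530.37075168  97.35967281 177.6574769 ] 36.01685907964169
```

View pics/w3.png

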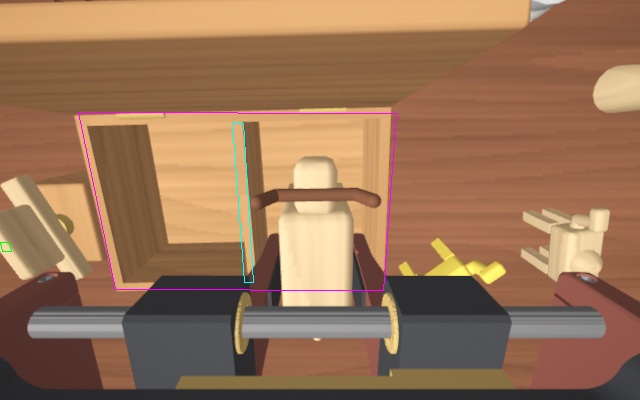

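Call:
{"name": "drive_tool", "arguments": {"deltas": [{"x": 0, "y": 0, "z": -2, "yaw": 0, "fingers": 0.2}, {"x": 0, "y": 0, "z": -3, "yaw": 0, "fingers": 0.2}, {"x": 0, "y": 0, "z": -3, "yaw": 0, "fingers": 0.2}, {"x": 0, "y": 0, "z": -2.2, "yaw": 0, "fingers": 0.2}, {"x": 0, "y": 0, "z": -1.5, "yaw": 0, "fingers": 0.2}, {"x": 0, "y": 0, "z": -0.8, "yaw": 0, "fingers": 0.2}, {"x": 0, "y": 0, "z": -0.5, "yaw": 0, "fingers": 0.2}, {"x": 0, "y": 0, "z": 0, "yaw": 0, "fingers": 0.2}]}}

```text
time_s: 7.3
eef_pos: [530.6, 97.4, 47.8]
tcp_rot: [[1.0, -0.0, 0.0], [-0.0, -1.0, 0.0], [0.0, -0.0, -1.0]]
ft_force: [0.0, 1.0, -0.0]
finger_gap: 36.2
finger_force: 14.9
```

Call:
{"name": "drive_tool", "arguments": {"deltas": [{"x": 0, "y": 0, "z": -0.1, "yaw": 0, "fingers": 0.2}, {"x": 0, "y": 0, "z": -0.1, "yaw": 0, "fingers": 0.2}, {"x": 0, "y": 0, "z": 0, "yaw": 0, "fingers": 0.45}, {"x": 0, "y": 0, "z": 0, "yaw": 0, "fingers": 0.55}, {"x": 0, "y": 0, "z": 0, "yaw": 0, "fingers": 0.6}, {"x": 0, "y": 0, "z": 1.5, "yaw": 0, "fingers": 0.6}, {"x": 0, "y": 0, "z": 4, "yaw": 0, "fingers": 0.6}, {"x": 0, "y": 0, "z": 5, "yaw": 0, "fingers": 0.6}]}}

```text
time_s: 8.3
eef_pos: [529.7, 97.2, 152.1]
tcp_rot: [[1.0, -0.0, -0.001], [-0.0, -1.0, -0.0], [-0.001, 0.0, -1.0]]
ft_force: [0.8, 0.2, -0.2]
finger_gap: 52.6
finger_force: 0.0
```

Call:
{"name": "drive_tool", "arguments": {"deltas": [{"x": 0, "y": -2, "z": 4, "yaw": 0, "fingers": 0.6}, {"x": -1, "y": -5, "z": 2.5, "yaw": 1, "fingers": 0.8}, {"x": -1, "y": -5.5, "z": 1, "yaw": 1.5, "fingers": 1}, {"x": -1.1, "y": -5.5, "z": 0, "yaw": 1.5, "fingers": 1}, {"x": -1.2, "y": -5, "z": 0, "yaw": 1.5, "fingers": 1}, {"x": -1.2, "y": -3.2, "z": 0, "yaw": 1.5, "fingers": 1}, {"x": 0, "y": 0, "z": 0, "yaw": 0, "fingers": 1}, {"x": 0, "y": 0, "z": 0, "yaw": 0, "fingers": 1}]}}

```text
time_s: 9.3
eef_pos: [475.8, -163.7, 226.3]
tcp_rot: [[0.992, 0.122, 0.001], [0.122, -0.992, 0.0], [0.001, -0.0, -1.0]]
ft_force: [0.2, 1.2, 0.7]
finger_gap: 87.9
finger_force: 0.0
```

```bash
python3 -c "
from h import *
look('camel',(474,-165,12),'w4')
p=cams.snapshot('top')
cv2.imwrite('pics/top1.png',cv2.resize(p['img'][140:290,150:390],None,fx=3,fy=3))"
```

```text
tcp [ 475.8 -163.7  226.3] yaw 7.0 9.3
camel 0.81 [187.1, 317.1] 2144 [165. 210. 234.] [ 475. -165.   60.] (array([ 469.98483309, -167.78488706,   10.85495935]), np.float64(0.9273522975929979))
camel 0.8 [209.7, 206.3] 2231 [104. 221. 234.] [433. -43.  60.] (array([ 474., -165.,   12.]), np.float64(0.0))
camel 0.34 [6.3, 51.6] 916 [ 83. 131. 167.] [618. 107.  60.] (array([ 474., -165.,   12.]), np.float64(0.0))
```

View pics/w4.png

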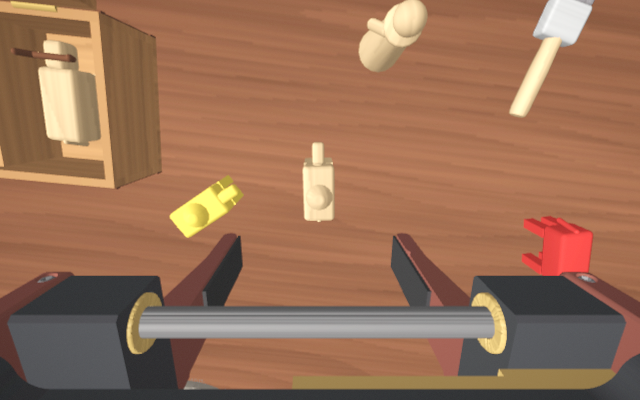

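View pics/top1.png

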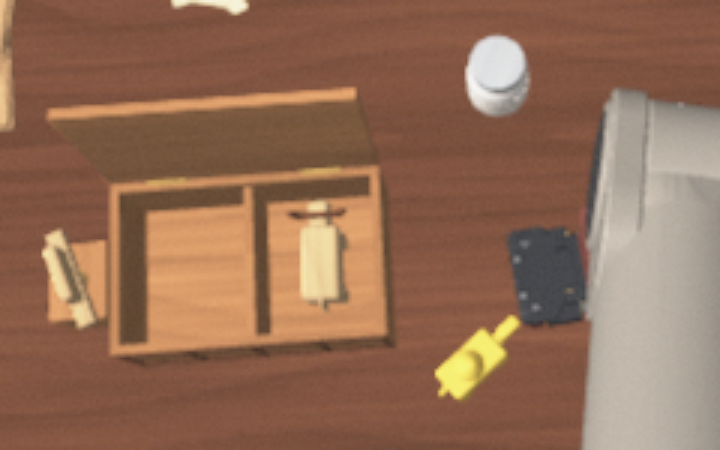

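The ox stands upright in the right bay, at about (320,255) in the top crop. In the wrist view the pale camel is at (318,190), head up and aligned with the fingers. The yellow look-alike is at (207,207), out of the grip.

Call:
{"name": "drive_tool", "arguments": {"deltas": [{"x": -0.4, "y": -0.2, "z": -3, "yaw": -0.5, "fingers": 1}, {"x": -0.3, "y": -0.2, "z": -4, "yaw": 0, "fingers": 1}, {"x": 0, "y": 0, "z": -4, "yaw": 0, "fingers": 1}, {"x": 0, "y": 0, "z": -3, "yaw": 0, "fingers": 1}, {"x": 0, "y": 0, "z": -2.5, "yaw": 0, "fingers": 1}, {"x": 0, "y": 0, "z": -1.3, "yaw": 0, "fingers": 1}, {"x": 0, "y": 0, "z": -0.5, "yaw": 0, "fingers": 0.7}, {"x": 0, "y": 0, "z": 0, "yaw": 0, "fingers": 0.5}], "force": 15}}

```text
time_s: 10.45
eef_pos: [468.8, -168.5, 43.0]
tcp_rot: [[0.994, 0.113, 0.001], [0.113, -0.994, -0.0], [0.001, 0.0, -1.0]]
ft_force: [-0.1, -0.0, 0.9]
finger_gap: 71.2
finger_force: 0.0
```

Call:
{"name": "drive_tool", "arguments": {"deltas": [{"x": 0, "y": 0, "z": 0, "yaw": 0, "fingers": 0.3}, {"x": 0, "y": 0, "z": 0, "yaw": 0, "fingers": 0.2}, {"x": 0, "y": 0, "z": 0, "yaw": 0, "fingers": 0.2}, {"x": 0, "y": 0, "z": 0, "yaw": 0, "fingers": 0.2}, {"x": 0, "y": 0, "z": 1, "yaw": 0, "fingers": 0.2}, {"x": 0, "y": 0, "z": 2, "yaw": 0, "fingers": 0.2}, {"x": 0, "y": 0, "z": 4, "yaw": 0, "fingers": 0.2}, {"x": 0, "y": 0, "z": 5, "yaw": 0, "fingers": 0.2}], "force": 15}}

```text
time_s: 11.45
eef_pos: [467.5, -168.5, 163.8]
tcp_rot: [[0.994, 0.113, -0.002], [0.113, -0.994, 0.0], [-0.002, -0.001, -1.0]]
ft_force: [1.2, -0.8, -0.3]
finger_gap: 34.5
finger_force: 14.9
```

```bash
python3 - <<'E'
from h import *
p=cams.snapshot("top")
for r in cams.silhouettes("catch",p)[:2]:
    m=r["pixels"];ys,xs=np.nonzero(m)
    print(r["conf"],m.sum())
    # fit bar+rib model: pin position & angle
    def rend(v):
        x,y,a=v[0],v[1],v[2]/100;R=np.array([[np.cos(a),-np.sin(a),0],[np.sin(a),np.cos(a),0],[0,0,1]]);im=np.zeros((1600,2560),np.uint8)
        for b in(box(-45,45,-8,8,108,120),box(-25,25,-6,6,120,150)):
            q=np.array([proj(p,R@k+[x,y,0]) for k in b])*4+1.5
            cv2.fillConvexPoly(im,cv2.convexHull(q.astype(np.float32)).astype(np.int32),1)
        return im>0
    M=cv2.resize(m.astype(np.uint8),None,fx=4,fy=4,interpolation=0)>0
    f=lambda v:1-(rend(v)&M).sum()/(rend(v)|M).sum()
    x0=np.array([518,307,25.])
    res=minimize(f,x0,method="Nelder-Mead",options=dict(initial_simplex=[x0,x0+[6,0,0],x0+[0,6,0],x0+[0,0,15]],xatol=.2,fatol=1e-4,maxiter=120))
    print(res.x,1-res.fun)
E
```

```text
0.77 243
[516.27077908 309.58740234  37.96873493] 0.7623113582208102
0.43 119
[518. 307.  25.] 0.0
```

Call:
{"name": "drive_tool", "arguments": {"deltas": [{"x": 0.9, "y": 4, "z": 1, "yaw": 1, "fingers": 0.2}, {"x": 1, "y": 5.5, "z": 1, "yaw": 1, "fingers": 0.2}, {"x": 1, "y": 6, "z": 0, "yaw": 1, "fingers": 0.2}, {"x": 1, "y": 6, "z": 0, "yaw": 1, "fingers": 0.2}, {"x": 1, "y": 6, "z": 0, "yaw": 1, "fingers": 0.2}, {"x": 1, "y": 5.8, "z": 0, "yaw": 1.5, "fingers": 0.2}, {"x": 0.9, "y": 4, "z": 0, "yaw": 1.3, "fingers": 0.2}, {"x": 0, "y": 0, "z": 0, "yaw": 0, "fingers": 0.2}]}}

```text
time_s: 12.55
eef_pos: [535.7, 208.6, 182.3]
tcp_rot: [[0.968, 0.253, -0.001], [0.253, -0.968, 0.002], [-0.0, -0.002, -1.0]]
ft_force: [0.4, -1.5, -0.2]
finger_gap: 34.1
finger_force: 14.9
```

```bash
python3 - <<'E'
from h import *
sensors.get_state();cams.snapshot("wrist")
st=sensors.get_state();p=cams.snapshot("wrist");print(st["eef_pos"],st["finger_gap"],np.arctan2(st["tcp_rot"][1][0],st["tcp_rot"][0][0]))
im=p["img"].copy();C=np.array([530,158,0]);a=.02;R=np.array([[np.cos(a),-np.sin(a),0],[np.sin(a),np.cos(a),0],[0,0,1]])
def poly(pts,c):
    q=np.array([proj(p,C+R@v,st) for v in pts]).astype(np.int32);cv2.polylines(im,[q],True,c,1)
rect=lambda x0,x1,y0,y1,z:[np.array([x,y,z]) for x,y in((x0,y0),(x1,y0),(x1,y1),(x0,y1))]
poly(rect(-77.5,77.5,-122.5,122.5,96),(255,0,255));poly(rect(-69.5,69.5,-4,4,96),(255,255,0))
b=.36;r=np.array([[np.cos(b),-np.sin(b),0],[np.sin(b),np.cos(b),0],[0,0,1]])
poly([np.array([-10,150,0])+r@v for v in rect(-25,25,-6,6,150)],(0,255,0))
poly([np.array([-10,150,0])+r@v for v in rect(-45,45,-8,8,120)],(0,0,255))
cv2.imwrite("pics/w5.png",im)
E
```

```text
[535.73350518 205.65951824 182.12522669] 34.203081664150375 0.25217647833807927
```

View pics/w5.png

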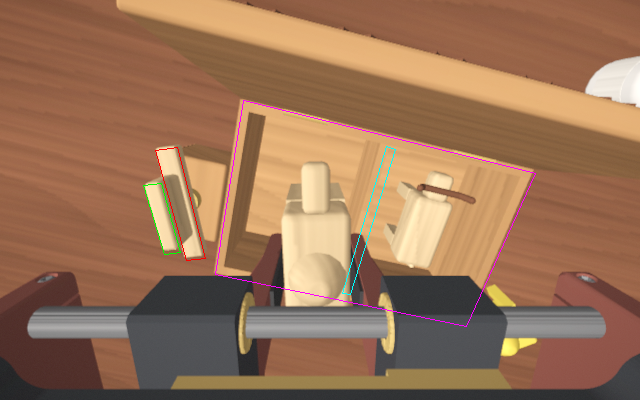

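The overlays fit the case, divider and catch to within a couple of pixels. The camel hangs over the left bay, and the rib at (160,217) lies parallel to the gripper's end, clear of it.

Call:
{"name": "drive_tool", "arguments": {"deltas": [{"x": 0, "y": 0, "z": -2, "yaw": 0, "fingers": 0.2}, {"x": 0, "y": 0, "z": -3, "yaw": 0, "fingers": 0.2}, {"x": 0, "y": 0, "z": -2.5, "yaw": 0, "fingers": 0.2}, {"x": 0, "y": 0, "z": -2, "yaw": 0, "fingers": 0.2}, {"x": 0, "y": 0, "z": -1.5, "yaw": 0, "fingers": 0.2}, {"x": 0, "y": 0, "z": -1, "yaw": 0, "fingers": 0.2}, {"x": 0, "y": 0, "z": -0.9, "yaw": 0, "fingers": 0.2}, {"x": 0, "y": 0, "z": 0, "yaw": 0, "fingers": 0.2}]}}

```text
time_s: 13.65
eef_pos: [536.2, 204.1, 53.3]
tcp_rot: [[0.969, 0.247, -0.001], [0.247, -0.969, -0.0], [-0.001, 0.0, -1.0]]
ft_force: [-0.8, 0.1, -1.0]
finger_gap: 34.5
finger_force: 14.9
```

Call:
{"name": "drive_tool", "arguments": {"deltas": [{"x": 0, "y": 0, "z": -0.1, "yaw": 0, "fingers": 0.2}, {"x": 0, "y": 0, "z": -0.1, "yaw": 0, "fingers": 0.2}, {"x": 0, "y": 0, "z": 0, "yaw": 0, "fingers": 0.42}, {"x": 0, "y": 0, "z": 0, "yaw": 0, "fingers": 0.5}, {"x": 0, "y": 0, "z": 0, "yaw": 0, "fingers": 0.5}, {"x": 0, "y": 0, "z": 1.5, "yaw": 0, "fingers": 0.5}, {"x": 0, "y": 0, "z": 4, "yaw": 0, "fingers": 0.5}, {"x": 0, "y": 0, "z": 5, "yaw": 0, "fingers": 0.5}]}}

```text
time_s: 14.65
eef_pos: [535.8, 204.1, 158.1]
tcp_rot: [[0.969, 0.247, -0.001], [0.247, -0.969, -0.0], [-0.001, 0.0, -1.0]]
ft_force: [0.6, 0.8, -0.7]
finger_gap: 44.1
finger_force: 0.0
```

Call:
{"name": "drive_tool", "arguments": {"deltas": [{"x": 0, "y": 0, "z": 5, "yaw": 0, "fingers": 0.5}, {"x": 0, "y": -0.5, "z": 5, "yaw": -3, "fingers": 0.3}, {"x": 0, "y": -1, "z": 3.6, "yaw": -4, "fingers": 0}, {"x": 0, "y": -1.2, "z": 0, "yaw": -4, "fingers": 0}, {"x": 0, "y": -1, "z": 0, "yaw": -2.4, "fingers": 0}, {"x": 0, "y": -1, "z": 0, "yaw": 0, "fingers": 0}, {"x": 0, "y": 0, "z": 0, "yaw": 0, "fingers": 0}, {"x": 0, "y": 0, "z": 0, "yaw": 0, "fingers": 0}]}}

```text
time_s: 15.65
eef_pos: [536.2, 157.7, 292.4]
tcp_rot: [[1.0, 0.016, -0.001], [0.016, -1.0, 0.0], [-0.001, -0.0, -1.0]]
ft_force: [0.3, 0.5, -0.2]
finger_gap: 0.5
finger_force: 0.0
```

```bash
python3 - <<'E'
from h import *
st=sensors.get_state();p=cams.snapshot("wrist");print(st["eef_pos"],st["finger_gap"],np.arctan2(st["tcp_rot"][1][0],st["tcp_rot"][0][0]))
cv2.imwrite("pics/w6.png",p["img"])
E
```

```text
[536.16521    157.71156596 292.36245355] 0.4841361487020272 0.016398506240759014
```

View pics/w6.png

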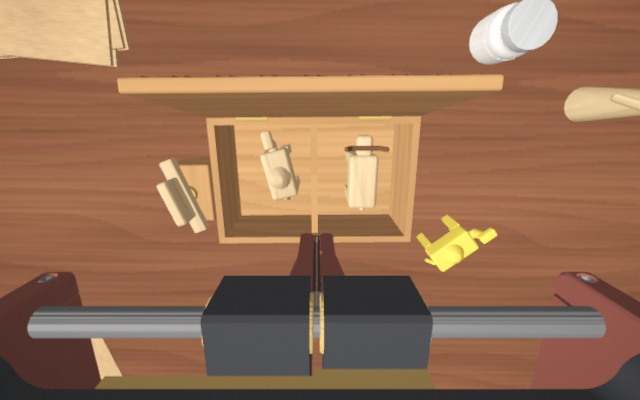

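Both animals stand upright in their own bays: the camel at (278,170) and the ox at (362,178). The lid's edge is at rows 77–92.

```bash
python3 - <<'E'
from h import *
st=sensors.get_state();p=cams.snapshot("wrist")
for v in(77,82,91,93):print(v,onz(p,(310,v),250,st).round(1))
for th in(1.6,1.7,1.8,1.85):
    i=np.array([607.5-155*np.cos(th),158,96.5+155*np.sin(th)]);o=i+10*np.array([np.sin(th),0,np.cos(th)])
    print(th,proj(p,i,st).round(),proj(p,o,st).round(),i.round(),o.round())
E
```

```text
77 [635.  163.4 250. ]
82 [632.1 163.3 250. ]
91 [626.8 163.3 250. ]
93 [625.6 163.2 250. ]
1.6 [318. 115.] [318.  99.] [612. 158. 251.] [622. 158. 251.]
1.7 [318.  90.] [319.  73.] [627. 158. 250.] [637. 158. 249.]
1.8 [319.  64.] [319.  48.] [643. 158. 247.] [652. 158. 245.]
1.85 [319.  52.] [319.  36.] [650. 158. 245.] [660. 158. 243.]
```

Call:
{"name": "drive_tool", "arguments": {"deltas": [{"x": 4, "y": 0, "z": 0, "yaw": 0, "fingers": 0}, {"x": 5, "y": 0, "z": 0, "yaw": 0, "fingers": 0}, {"x": 4, "y": 0, "z": 0, "yaw": 0, "fingers": 0}, {"x": 0, "y": 0, "z": -2, "yaw": 0, "fingers": 0}, {"x": 0, "y": 0, "z": -3, "yaw": 0, "fingers": 0}, {"x": 0, "y": 0, "z": -2.7, "yaw": 0, "fingers": 0}, {"x": -0.8, "y": 0, "z": 0, "yaw": 0, "fingers": 0}, {"x": -1, "y": 0, "z": 0, "yaw": 0, "fingers": 0}]}}

```text
time_s: 16.75
eef_pos: [648.2, 157.9, 216.6]
tcp_rot: [[1.0, 0.016, 0.001], [0.016, -1.0, 0.001], [0.001, -0.001, -1.0]]
ft_force: [-0.2, -0.9, 0.5]
finger_gap: 0.8
finger_force: 0.0
```

Call:
{"name": "drive_tool", "arguments": {"deltas": [{"x": -1, "y": 0, "z": 0, "yaw": 0, "fingers": 0}, {"x": -1, "y": 0, "z": 0, "yaw": 0, "fingers": 0}, {"x": -1, "y": 0, "z": 0, "yaw": 0, "fingers": 0}, {"x": -1.2, "y": 0, "z": 0, "yaw": 0, "fingers": 0}, {"x": -1.2, "y": 0, "z": 0, "yaw": 0, "fingers": 0}, {"x": -1.2, "y": 0, "z": -0.2, "yaw": 0, "fingers": 0}, {"x": -1.2, "y": 0, "z": -0.2, "yaw": 0, "fingers": 0}, {"x": 0, "y": 0, "z": 0, "yaw": 0, "fingers": 0}]}}

```text
time_s: 17.75
eef_pos: [568.7, 157.5, 211.3]
tcp_rot: [[1.0, 0.016, -0.002], [0.016, -1.0, -0.0], [-0.002, 0.0, -1.0]]
ft_force: [0.3, -0.7, 0.1]
finger_gap: 0.4
finger_force: 0.0
```

Call:
{"name": "drive_tool", "arguments": {"deltas": [{"x": -0.9, "y": 0, "z": -0.7, "yaw": 0, "fingers": 0}, {"x": -0.9, "y": 0, "z": -0.7, "yaw": 0, "fingers": 0}, {"x": -0.9, "y": 0, "z": -0.8, "yaw": 0, "fingers": 0}, {"x": -0.9, "y": 0, "z": -0.8, "yaw": 0, "fingers": 0}, {"x": -0.9, "y": 0, "z": -0.8, "yaw": 0, "fingers": 0}, {"x": -0.7, "y": 0, "z": -1, "yaw": 0, "fingers": 0}, {"x": -0.6, "y": 0, "z": -1, "yaw": 0, "fingers": 0}, {"x": -0.5, "y": 0, "z": -1, "yaw": 0, "fingers": 0}]}}

```text
time_s: 18.75
eef_pos: [506.9, 157.2, 142.9]
tcp_rot: [[1.0, 0.015, -0.0], [0.015, -1.0, -0.0], [-0.0, 0.0, -1.0]]
ft_force: [2.2, -0.1, 0.0]
finger_gap: 0.4
finger_force: 0.6
```

```bash
python3 - <<'E'
from h import *
st=sensors.get_state();print(st["eef_pos"],st["ft_force"])
p=cams.snapshot("scene");cv2.imwrite("pics/s2.png",cv2.resize(p["img"][120:330,260:500],None,fx=2.5,fy=2.5))
E
```

```text
[506.91399841 157.18383715 142.87682991] [ 2.15634996 -0.14844392  0.01603038]
```

View pics/s2.png

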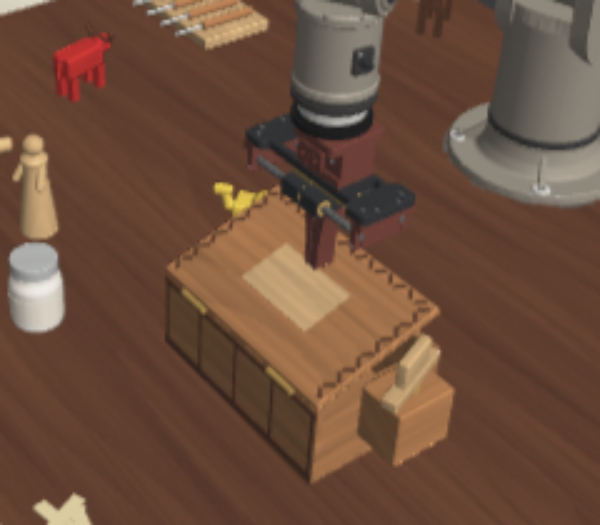

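The lid is about 0.3 rad from shut and the finger presses mid-board. The catch is clear.

Call:
{"name": "drive_tool", "arguments": {"deltas": [{"x": -0.3, "y": 0, "z": -1, "yaw": 0, "fingers": 0}, {"x": -0.3, "y": 0, "z": -1, "yaw": 0, "fingers": 0}, {"x": -0.3, "y": 0, "z": -0.8, "yaw": 0, "fingers": 0}, {"x": -0.2, "y": 0, "z": -0.5, "yaw": 0, "fingers": 0}, {"x": 0, "y": 0, "z": -0.2, "yaw": 0, "fingers": 0}, {"x": 0, "y": 0, "z": -0.1, "yaw": 0, "fingers": 0}, {"x": 0, "y": 0, "z": -0.1, "yaw": 0, "fingers": 0}, {"x": 0, "y": 0, "z": 0, "yaw": 0, "fingers": 0}]}}

```text
time_s: 19.8
eef_pos: [496.3, 157.3, 106.9]
tcp_rot: [[1.0, 0.015, -0.0], [0.015, -1.0, -0.0], [-0.0, 0.0, -1.0]]
ft_force: [-2.6, -1.0, 3.8]
finger_gap: 0.1
finger_force: 1.8
```

Call:
{"name": "drive_tool", "arguments": {"deltas": [{"x": 0, "y": 0, "z": -0.1, "yaw": 0, "fingers": 0}, {"x": 0, "y": 0, "z": -0.1, "yaw": 0, "fingers": 0}, {"x": 0, "y": 0, "z": -0.1, "yaw": 0, "fingers": 0}, {"x": 0, "y": 0, "z": 0, "yaw": 0, "fingers": 0}, {"x": 0, "y": 0, "z": 0, "yaw": 0, "fingers": 0}, {"x": 0, "y": 0, "z": 0, "yaw": 0, "fingers": 0}, {"x": 0, "y": 0, "z": 0, "yaw": 0, "fingers": 0}, {"x": 0, "y": 0, "z": 0, "yaw": 0, "fingers": 0}]}}

```text
time_s: 20.8
eef_pos: [496.4, 157.4, 106.5]
tcp_rot: [[1.0, 0.015, 0.001], [0.015, -1.0, -0.001], [0.001, 0.001, -1.0]]
ft_force: [-11.0, -3.7, 31.6]
finger_gap: 0.3
finger_force: 15.5
```

Call:
{"name": "drive_tool", "arguments": {"deltas": [{"x": 0, "y": 0, "z": 1, "yaw": 0, "fingers": 0}, {"x": 0, "y": 0, "z": 4, "yaw": 0, "fingers": 0.3}, {"x": 0.4, "y": 3, "z": 5, "yaw": 4, "fingers": 1}, {"x": 0.4, "y": 4, "z": 1.2, "yaw": 5, "fingers": 1}, {"x": 0.5, "y": 4, "z": 0, "yaw": 6, "fingers": 1}, {"x": 0.8, "y": 4.1, "z": 0, "yaw": 6, "fingers": 1}, {"x": 0, "y": 0, "z": 0, "yaw": 0, "fingers": 1}, {"x": 0, "y": 0, "z": 0, "yaw": 0, "fingers": 1}]}}

```text
time_s: 21.8
eef_pos: [517.5, 307.4, 215.2]
tcp_rot: [[0.928, 0.371, -0.0], [0.371, -0.928, -0.001], [-0.001, 0.001, -1.0]]
ft_force: [-0.3, -0.6, -1.2]
finger_gap: 67.1
finger_force: 0.0
```

```bash
cat >> h.py <<'E'
def fitcatch(x0,name):
    st=sensors.get_state();p=cams.snapshot("wrist");print(np.round(st["eef_pos"],1),np.arctan2(st["tcp_rot"][1][0],st["tcp_rot"][0][0]).round(3),np.round(st["qpos"],2))
    cv2.imwrite(f"pics/{name}.png",p["img"])
    PARTS["catch"]=[box(-45,45,-8,8,108,120),box(-25,25,-6,6,120,150)]
    for r in cams.silhouettes("catch",p)[:2]:
        print(r["conf"],np.round(r["position"]),r["pixels"].sum(),fit("catch",r["pixels"],p,st,x0))
    for q in("lid","case"):
        for r in cams.silhouettes(q,p)[:1]:
            ys,xs=np.nonzero(r["pixels"]);print(q,r["conf"],xs.min(),xs.max(),ys.min(),ys.max())
E
python3 -c "
from h import *
fitcatch((517,308,38),'w7')"
```

```text
[517.5 307.4 215.2] 0.381 [-0.36  0.39 -0.37  1.72  0.16  1.06 -1.97]
0.97 [199. 314.] 1781 (array([517.67096214, 309.20685666,  37.73045788]), np.float64(0.9187076602397082))
lid 0.78 317 614 118 295
case 0.55 278 614 115 294
```

View pics/w7.png

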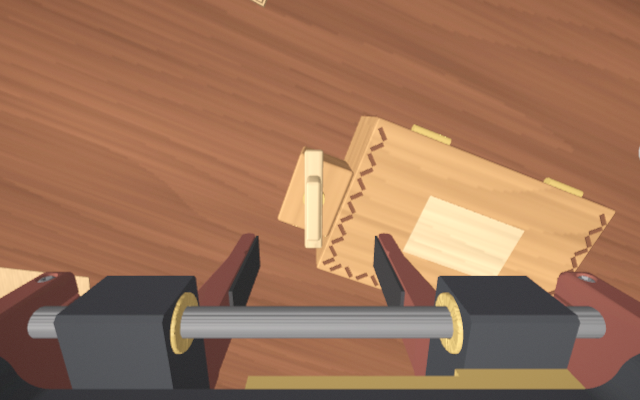

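The lid lies flat shut, and the rib at (314,198) is upright in the image, so it is aligned with the open fingers. Gripping it now.

Call:
{"name": "drive_tool", "arguments": {"deltas": [{"x": 0, "y": 0.1, "z": -2, "yaw": 0, "fingers": 1}, {"x": 0, "y": 0, "z": -3, "yaw": 0, "fingers": 1}, {"x": 0, "y": 0, "z": -2.5, "yaw": 0, "fingers": 0.8}, {"x": 0, "y": 0, "z": -1.4, "yaw": 0, "fingers": 0.5}, {"x": 0, "y": 0, "z": 0, "yaw": 0, "fingers": 0.2}, {"x": 0, "y": 0, "z": 0, "yaw": 0, "fingers": 0}, {"x": 0, "y": 0, "z": 0, "yaw": 0, "fingers": 0}, {"x": 0, "y": 0, "z": 0, "yaw": 0, "fingers": 0}], "force": 10}}

```text
time_s: 23.0
eef_pos: [517.7, 309.6, 127.4]
tcp_rot: [[0.928, 0.373, 0.001], [0.373, -0.928, 0.001], [0.001, -0.0, -1.0]]
ft_force: [-0.2, -1.1, 0.7]
finger_gap: 31.2
finger_force: 0.0
```

Call:
{"name": "drive_tool", "arguments": {"deltas": [{"x": 0, "y": 0, "z": 0, "yaw": 0, "fingers": 0}, {"x": 0, "y": 0, "z": 0, "yaw": 0, "fingers": 0}, {"x": 0, "y": 0, "z": 0, "yaw": 5, "fingers": 0}, {"x": 0, "y": 0, "z": 0, "yaw": 5, "fingers": 0}, {"x": 0, "y": 0, "z": 0, "yaw": 6, "fingers": 0}, {"x": 0, "y": 0, "z": 0, "yaw": 6, "fingers": 0}, {"x": 0, "y": 0, "z": 0, "yaw": 6, "fingers": 0}, {"x": 0, "y": 0, "z": 0, "yaw": 6, "fingers": 0}], "force": 15}}

```text
time_s: 24.0
eef_pos: [517.6, 309.4, 126.8]
tcp_rot: [[0.558, 0.83, 0.0], [0.83, -0.558, 0.0], [0.0, 0.0, -1.0]]
ft_force: [1.1, 0.5, -0.1]
finger_gap: 11.6
finger_force: 15.0
```

Call:
{"name": "drive_tool", "arguments": {"deltas": [{"x": 0, "y": 0, "z": 0, "yaw": 6, "fingers": 0}, {"x": 0, "y": 0, "z": 0, "yaw": 6, "fingers": 0}, {"x": 0, "y": 0, "z": 0, "yaw": 6, "fingers": 0}, {"x": 0, "y": 0, "z": 0, "yaw": 6, "fingers": 0}, {"x": 0, "y": 0, "z": 0, "yaw": 6, "fingers": 0}, {"x": 0, "y": 0, "z": 0, "yaw": 5, "fingers": 0}, {"x": 0, "y": 0, "z": 0, "yaw": 0, "fingers": 0}, {"x": 0, "y": 0, "z": 0, "yaw": 0, "fingers": 0}]}}

```text
time_s: 25.0
eef_pos: [518.3, 309.3, 126.8]
tcp_rot: [[-0.013, 1.0, 0.001], [1.0, 0.013, 0.0], [0.0, 0.001, -1.0]]
ft_force: [5.4, 0.2, -1.3]
finger_gap: 11.6
finger_force: 15.0
```

Call:
{"name": "drive_tool", "arguments": {"deltas": [{"x": 0, "y": 0, "z": 0, "yaw": 0, "fingers": 0.2}, {"x": 0, "y": 0, "z": 0, "yaw": 0, "fingers": 0.5}, {"x": 0, "y": 0, "z": 0, "yaw": 0, "fingers": 0.6}, {"x": 0, "y": 0, "z": 0, "yaw": 0, "fingers": 0.6}, {"x": 0, "y": 0, "z": 2, "yaw": 0, "fingers": 0.6}, {"x": 0, "y": 0, "z": 4, "yaw": 0, "fingers": 0.6}, {"x": 0, "y": 0, "z": 4, "yaw": 0, "fingers": 0.6}, {"x": 0, "y": 0, "z": 0, "yaw": 0, "fingers": 0.6}]}}

```text
time_s: 26.0
eef_pos: [519.0, 311.2, 231.6]
tcp_rot: [[-0.016, 1.0, 0.006], [1.0, 0.016, 0.004], [0.004, 0.007, -1.0]]
ft_force: [-0.9, -0.6, -1.2]
finger_gap: 52.6
finger_force: 0.0
```

```bash
python3 -c "
from h import *
fitcatch((517,308,157),'w8');print(sensors.get_state()['ft_force'])"
```

```text
[519.  311.2 231.6] 1.586 [-0.14  0.43 -0.67  1.69  0.3   1.12 -0.88]
0.84 [196. 313.] 1577 (array([518.85382089, 311.72398362, 159.38092909]), np.float64(0.9148936170212766))
lid 0.86 249 403 219 376
case 0.76 249 402 152 377
[-0.76790966 -0.16686396  0.07283937]
```

View pics/w8.png

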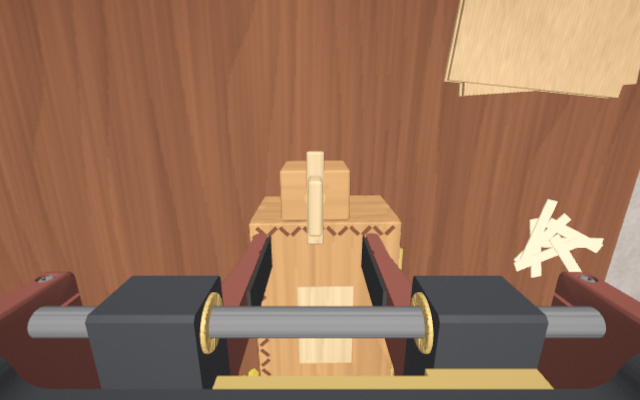

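The catch bar at (315,197) lies square across the lid's edge, at about 1.57 rad in the case frame. The lid is flat and the gripper is clear, so I'm handing in.

```bash
python3 -c "
from workcell import order
print(order.job_done())"
```

```text
the job is handed in; nothing more can be done
None
```

The job is handed in at about 26 s of the 72 s allowed: the camel stands in the left bay and the ox in the right, the lid is shut and the catch lies square across its edge; the hand-in call returned no verdict.

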